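# Load the relay tester, shut and latch its drawer, start the test

## Robot

A 6-joint arm with a two-finger parallel gripper is mounted at the origin on a cart in front of the work surface, level with it; the furniture and walls round the work are solid. World frame = base frame: x ahead of the robot, y to its left, z up, the work surface at z = 0. Lengths are in mm, angles in rad, forces in N, time in s.
With the tool pointing down it reaches from about 275 to 825 mm from the base axis. Payload 5.2 kg.
Tool frame: the origin (TCP) lies at the very end of the fingers, on their centre line; the grasp point (between the pads) lies 19 mm behind it; z points along the fingers, y is the direction in which the jaws open and shut (so a half turn about z gives the same grasp; the last joint's range is limited). The gripper opens to 93 mm and grips with 3 to 60 N. Pads are 15 mm wide; open, the fingers measure 128 mm over their backs; the gripper's body (75 mm by 188 mm) begins 65 mm behind the grasp point.
Start: joints at [1.097, 0.259, 1.535, -0, 1.348, -0.203], TCP at [147.104, 529.967, 218.653] pointing down, gripper open.
Joint ranges: [-3.14, 3.14], [-0.91, 2.08], [0.19, 2.58], [-1.22, 4.36], [0.22, 2.71], [-3.12, 3.12]. Speed limits (rad/s): [2.57, 2.57, 3.14, 3.14, 3.14, 3.14].

## Interface

Orientations are given as [roll, pitch, yaw] about the fixed x, y, z axes, in that order (R = Rz(yaw) Ry(pitch) Rx(roll)).
In Python, from bench import robot gives the robot as it stands. The module is installed in compiled form; this text tells all that it offers. Calls block until the motion is done:
- robot.move_ptp(position, orientation): joint-space move of the TCP to a pose.
- robot.move_linear(position, ori=None, speed=150, f_stop=None): straight line of the TCP; ori=None keeps the orientation; speed is the mean speed in mm/s. With f_stop (N) it stops when the force on the tool has changed by that much, and returns True; else False.
- robot.move_j(angles): joint-space move.
- robot.move_gripper(opening): opening from 0.0 (shut) to 1.0 (fully open); the grip force is fixed at half the most; returns when the fingers have stopped.
- robot.sleep(seconds).
- robot.inverse_kinematics(position, orientation): joint angles nearest the present ones, or None.
- robot.get_image(name): name is "side" or "top" or "wrist"; returns a dict with "img" (400x640x3 uint8, blue, green, red), "fovy" (degrees; the focal length in pixels is half the picture's height over the tangent of half this angle, whatever the lens; pixels are square), "cx", "cy" (the principal point, pixels), "k1" (the pictures are not rectified: a ray, as slopes to the right and down, at radius r is drawn at 1 + k1 r^2 times it, then the intrinsics apply), "eye" and "orientation" of the camera in the world. Camera axes: x right, y down, z forward; pixel columns grow to the right and rows downward; lengths in mm; the calibration is good to about 2 mm. A picture is of the moment at which its call begins. There is no depth.
A pose or a line that the arm cannot do raises robot.MotionError and nothing moves.
- robot.hand_in(): hands the job in, once; it reports no verdict.
Readings, each from a call of its own:
- robot.current_t(): time.
- robot.current_qpos(): joint angles.
- robot.current_joint_vel(): joint speeds.
- robot.current_joint_efforts(): joint torques, N m.
- robot.current_tcp_pos(): TCP position.
- robot.current_eef_rot(): TCP orientation.
- robot.current_contact_force(): force on the tool from outside, world axes, zero at the start.
- robot.current_ft_torque(): the same for the moment, N m.
- robot.current_gripper_width(): opening from 0.0 (shut) to 1.0 (fully open).
Only numpy, scipy, OpenCV 4.12 (cv2) and the standard library are available. Lean on these libraries where they do the work, as an engineer would, in place of code of your own. Each camera call takes 0.05 s, during which the arm holds its last target.

## Task

Load the relay tester: turn the latch on its top a quarter turn counter-clockwise to free the drawer, pull the drawer out and plug every relay that stands on the bench fully home into a socket of its own size - the plugs are keyed, so the key end goes to the socket's key hole. When all of them are in, push the drawer fully shut, turn the latch back clockwise as far as it goes, and then press the start button right in and let it go. Leave the screwdriver and the hex key where they lie.

Things in the scene. Friction and masses are not known exactly. Their poses are not given: they have to be found in the camera images.
- relay_long_0: long plug-in relay: grey block 76 mm long (y), 36 wide (x), 40 tall, on a heavy black plug foot 14 mm tall on which it stands. Origin: centre of the block's underside (shoulder over the foot), z up. Foot: main prong 42 x 30 mm (y, x), 9 mm gap, then key prong 8 x 10 mm at the +y end; centred as a whole. Black flap on top at the key end, which starts toward +y within 0.45 rad. About 140 g. May be absent.
- relay_long_1: long plug-in relay: grey block 76 mm long (y), 36 wide (x), 40 tall, on a heavy black plug foot 14 mm tall on which it stands. Origin: centre of the block's underside (shoulder over the foot), z up. Foot: main prong 42 x 30 mm (y, x), 9 mm gap, then key prong 8 x 10 mm at the +y end; centred as a whole. Black flap on top at the key end, which starts toward +y within 0.45 rad. About 140 g. May be absent.
- relay_short_0: short plug-in relay: grey block 58 mm long (y), 36 wide (x), 40 tall, on a heavy black plug foot 14 mm tall on which it stands. Origin: centre of the block's underside (shoulder over the foot), z up. Foot: main prong 24 x 30 mm (y, x), 9 mm gap, then key prong 8 x 22 mm at the +y end; centred as a whole. Black flap on top at the key end, which starts toward +y within 0.45 rad. About 110 g. May be absent.
- relay_short_1: short plug-in relay: grey block 58 mm long (y), 36 wide (x), 40 tall, on a heavy black plug foot 14 mm tall on which it stands. Origin: centre of the block's underside (shoulder over the foot), z up. Foot: main prong 24 x 30 mm (y, x), 9 mm gap, then key prong 8 x 22 mm at the +y end; centred as a whole. Black flap on top at the key end, which starts toward +y within 0.45 rad. About 110 g. May be absent.
- socket_long_0 (a point): long socket in the drawer's black socket block, front row (nearer the drawer's front panel), left. Point: its centre at the block's top face, 46 mm above the worktop; x into the tester, y to its left, key hole at the +y end. A long relay is home when its origin and axes meet these. Holes 17 mm deep, 1.2 mm wider than the main prong on each side. Moves with the drawer.
- socket_short_0 (a point): short socket in the drawer's black socket block, front row, right. Point: its centre at the block's top face, 46 mm above the worktop; x into the tester, y to its left, key hole at the +y end. A short relay is home when its origin and axes meet these. Holes 17 mm deep, 1.2 mm wider than the main prong on each side. Moves with the drawer.
- socket_short_1 (a point): short socket in the drawer's black socket block, rear row, left. Point: its centre at the block's top face, 46 mm above the worktop; x into the tester, y to its left, key hole at the +y end. A short relay is home when its origin and axes meet these. Holes 17 mm deep, 1.2 mm wider than the main prong on each side. Moves with the drawer.
- socket_long_1 (a point): long socket in the drawer's black socket block, rear row, right. Point: its centre at the block's top face, 46 mm above the worktop; x into the tester, y to its left, key hole at the +y end. A long relay is home when its origin and axes meet these. Holes 17 mm deep, 1.2 mm wider than the main prong on each side. Moves with the drawer.
- tester: relay tester, a white steel housing 172 mm deep (x), 206 wide (y), 104 tall, fixed on the worktop; origin on the worktop under the middle of its front face; x points into the housing. Relays that are home pass into it with 10 mm to spare above, others jam. Seated relays stand 27 mm apart from row to row, about 12 mm end to end.
- tester_drawer (a joint): drawer of the tester, m out of the housing: 0 shut, 0.155 fully out (shut at the start); stays where it is left, about 2 N of friction. Front panel 12 mm thick, 200 wide, top 100 mm above the worktop. Fully out, the centre of the rear row is 47 mm in front of the housing, that of the front row 45 mm behind the panel.
- drawer_handle (a point): middle of the drawer's bar handle: a level round bar 10 mm thick, 110 mm long (y), 40 mm in front of the front panel and 78 mm above the worktop; x points into the tester. The drawer can be pulled and pushed by it. Moves with the drawer.
- latch (a joint): drawer latch, a rotary knob on the tester's top at the left: 0 open, 1.57 latched, a stop at each end (1.42 to 1.57 at the start); grows clockwise seen from above. The drawer may be moved only while the latch is open. Turns with 0.04 N m and stays where it is left.
- latch_grip (a point): point on the latch's axis at grip height, 37 mm above the tester's top (141 mm above the worktop). The knob is a black upright bar 40 mm long, 14 thick, 14 to 44 mm above the tester's top, on a base 66 mm across. Open, the bar lies along the tester's x axis; latched, across it.
- start (a joint): start button on the tester's top at the right, m pressed in: 0 out, 0.006 fully in; springs back; about 1.5 N at first, 5 N fully in.
- start_top (a point): centre of the top of the start button, black, 26 mm across, 22 mm above the tester's top (126 mm above the worktop); press straight down.
- screwdriver_yellow: screwdriver with a yellow handle, 177 mm long, lying on the drilled plate at the far left; a bystander. Origin: middle of its underside.
- hex_key: L-shaped hex key, 83 x 26 x 7 mm, lying on the right by the control box; a bystander. Origin: middle of its underside.

How it is judged:
By the outcome, as a careful person would: the job done as asked, in the order asked, and still so for the second after the job is handed in, with the robot touching nothing.
Of relay_long_0, relay_long_1, relay_short_0, relay_short_1 only 3 to 4 are there at a start; the rules pass over those that are not, and their reading is None.
At some moment in a run one of relay_long_0, relay_long_1, relay_short_0, relay_short_1 may be knocked a few centimetres aside while the robot is not near it.
It also fails if it takes over 210 s, if anything falls off the work surface, if the arm or the gripper's body presses on something with over 40 N, if the wrist force passes 120 N, or if a joint passes its speed limit or range.

## Working session

There is one attempt and no reset: what is moved stays moved. The work goes in short steps, each a Python script; the robot and the scene stay as the last script left them, time stands still between calls to the robot, and variables do not carry over. Pictures are saved under pics/ and viewed, and the job is handed in when it is done.

```bash
mkdir -p pics; ls; python3 - <<'E'
from bench import robot
import cv2
for n in ["side","top","wrist"]:
    d=robot.get_image(n); cv2.imwrite(f"pics/a_{n}.png",d["img"])
    print(n,{k:v for k,v in d.items() if k!="img"})
print(robot.current_t(),robot.current_eef_rot(),robot.current_gripper_width())
E
```

```text
pics
side {'fovy': 53.829187872967246, 'cx': 322.95698673408185, 'cy': 200.0997388279863, 'k1': -0.014110633454772743, 'eye': array([ 153.79992826, -190.25532934,  854.90633358]), 'orientation': array([-2.48947483,  0.01616592, -0.99709044])}
top {'fovy': 42.17654123585214, 'cx': 318.07141122637057, 'cy': 193.83623774957204, 'k1': -0.014730076619576994, 'eye': array([ 349.62204219,  116.47862359, 1345.46930098]), 'orientation': array([-2.94695874,  0.01275066, -1.58548234])}
wrist {'fovy': 60.3235778775419, 'cx': 315.7264290602551, 'cy': 198.43760176620168, 'k1': 0.013535165766358733, 'eye': array([ 80.8756571 , 549.43721913, 383.91184548]), 'orientation': array([2.88889934e+00, 1.23277722e-03, 1.29972044e+00])}
0.15 [-3.14026386e+00 -2.61007365e-04  2.87084153e+00] 1.0026684832729742
```

View pics/a_side.png

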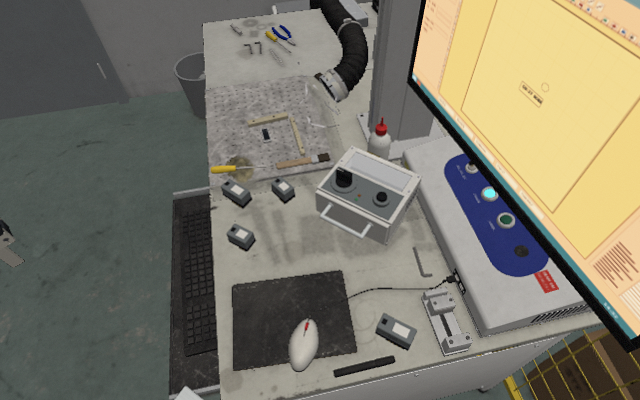

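View pics/a_top.png

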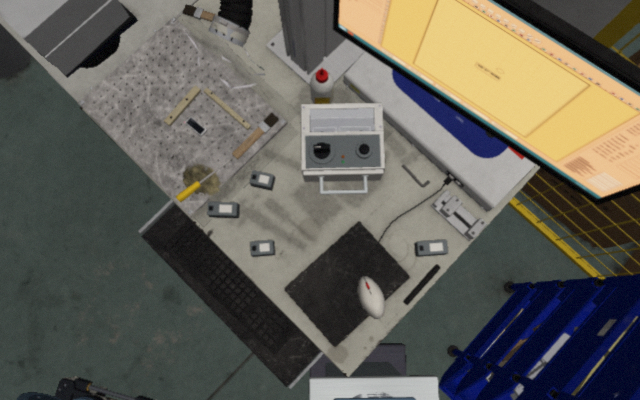

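View pics/a_wrist.png

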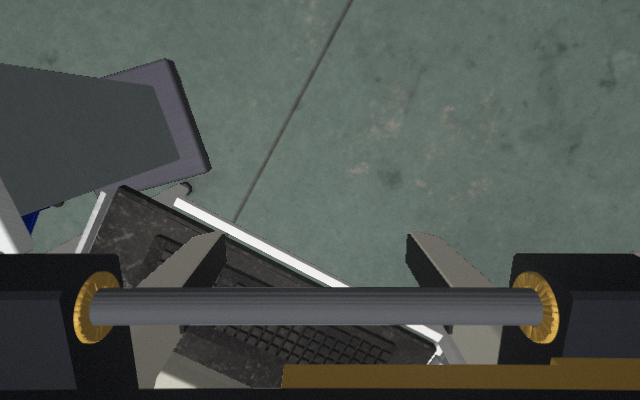

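```bash
cat > h.py <<'E'
from bench import robot
import numpy as np, cv2
from scipy.spatial.transform import Rotation as Ro
pi=np.pi
def cam(n):
    d=robot.get_image(n); d["R"]=Ro.from_euler("xyz",d["orientation"]).as_matrix()
    d["f"]=200/np.tan(np.radians(d["fovy"])/2); return d
def rays(d,uv):
    uv=np.atleast_2d(np.asarray(uv,float))
    p=(uv-[d["cx"],d["cy"]])/d["f"]; s=p.copy()
    for _ in range(20): s=p/(1+d["k1"]*(s**2).sum(1,keepdims=True))
    return np.c_[s,np.ones(len(s))]@d["R"].T
def plane(d,uv,z):
    r=rays(d,uv); t=(z-d["eye"][2])/r[:,2]; return d["eye"]+r*t[:,None]
def proj(d,P):
    c=(np.atleast_2d(P)-d["eye"])@d["R"]; s=c[:,:2]/c[:,2:]
    return s*(1+d["k1"]*(s**2).sum(1,keepdims=True))*d["f"]+[d["cx"],d["cy"]]
def crop(d,x0,y0,x1,y1,k,name):
    cv2.imwrite("pics/"+name,cv2.resize(d["img"][y0:y1,x0:x1],None,fx=k,fy=k,interpolation=cv2.INTER_CUBIC))
def down(yaw): return [pi,0,yaw]
E
python3 - <<'E'
from h import *
d=cam("top")
crop(d,200,160,300,260,6,"b1.png"); crop(d,290,90,400,200,5,"b2.png"); crop(d,400,220,460,270,8,"b3.png")
E
```

```text
(no output)
```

View pics/b1.png

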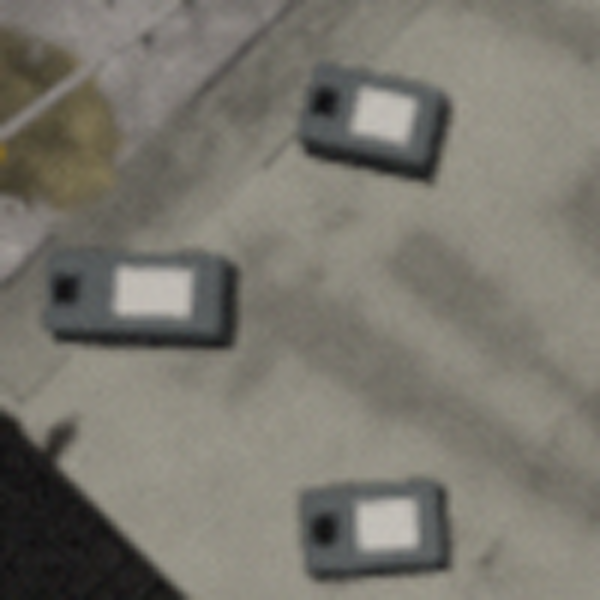

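View pics/b2.png

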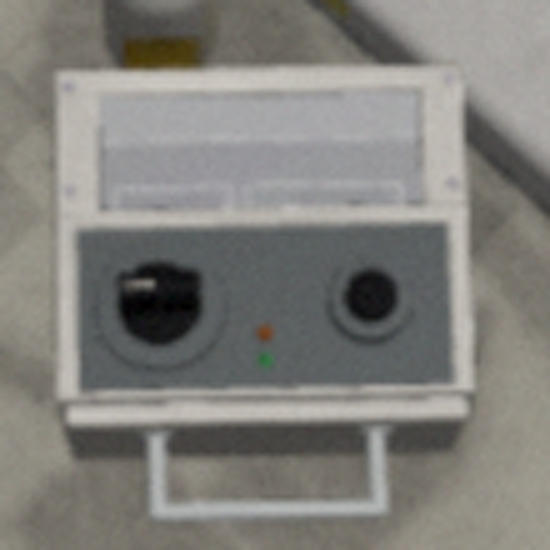

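View pics/b3.png

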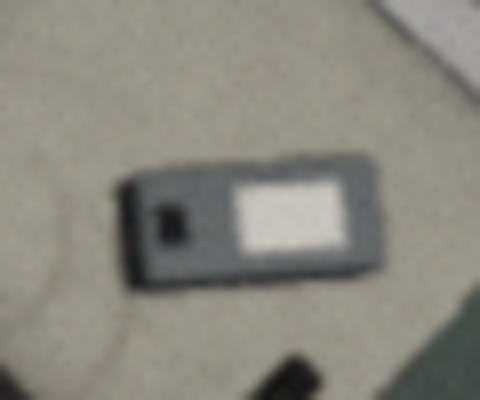

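```bash
python3 - <<'E'
from h import *
d=cam("top"); np.set_printoptions(suppress=True,precision=1)
o=np.array([290,90])
c=lambda L:np.array(L)/5+o
print(plane(d,c([(58,400),(472,390),(55,70),(465,68)]),104))
print("handle",plane(d,c([(152,510),(388,508)]),78))
print("knob",plane(d,c([(160,290)]),148),plane(d,c([(160,300)]),118),"btn",plane(d,c([(371,296)]),126))
hsv=cv2.cvtColor(d["img"],cv2.COLOR_BGR2HSV)
# labels: white blobs in relays
for nm,(u,v) in dict(A=(262,180),B=(223,210),C=(262,248),D=(431,248)).items():
    print(nm,plane(d,[(u,v)],54))
E
```

```text
[[655.1 168.4 104. ]
 [656.6 -35.4 104. ]
 [826.8 168.5 104. ]
 [823.9 -38.6 104. ]]
handle [[604.3 123.1  78. ]
 [603.3   5.5  78. ]]
knob [[697.6 117.2 148. ]] [[701.3 117.3 118. ]] btn [[699.1  14.5 126. ]]
A [[642.9 272.   54. ]]
B [[566.9 370.3  54. ]]
C [[469.3 270.9  54. ]]
D [[ 462.6 -149.1   54. ]]
```

```bash
python3 - <<'E'
from h import *
robot.move_ptp([640,20,290],down(pi/2))
print(robot.current_t(),robot.current_tcp_pos(),robot.current_eef_rot(),robot.current_qpos())
d=cam("wrist"); print(d["eye"],d["orientation"]); cv2.imwrite("pics/c1.png",d["img"])
E
```

```text
2.775 [639.80844324  21.16381883 290.05980225] [-3.14157549e+00 -3.03903014e-04  1.57241556e+00] [-1.41065515e-01  3.92425637e-01  1.17452186e+00  2.98376576e-04
  1.57470536e+00 -1.42683598e-01]
[640.09521285  91.35684029 456.03486341] [ 2.88940915e+00 -2.60967329e-04  1.34579949e-03]
```

View pics/c1.png

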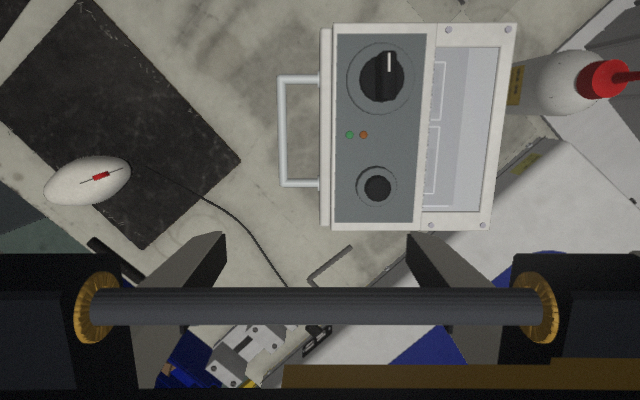

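```bash
python3 - <<'E'
from h import *
d=cam("wrist"); crop(d,265,10,445,240,3,"c2.png"); np.set_printoptions(suppress=True,precision=1)
print(robot.current_tcp_pos())
E
```

```text
[639.8  21.1 290. ]
```

View pics/c2.png

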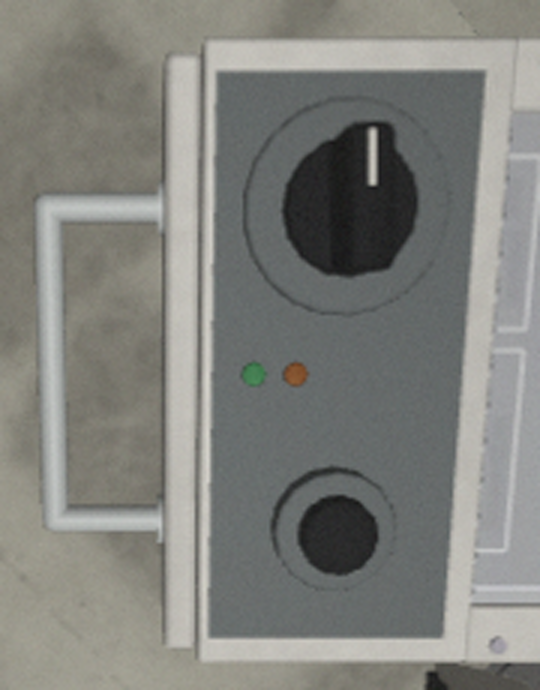

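```bash
python3 - <<'E'
from h import *
d=cam("wrist"); np.set_printoptions(suppress=True,precision=1)
c=lambda L:np.array(L)/3+[265,10]
print("front edge",plane(d,c([(206,40),(199,660)]),104))
print("ring",plane(d,c([(347,206)]),105),plane(d,c([(333,529)]),105), "btn",plane(d,c([(338,535)]),126))
print("handle",plane(d,c([(48,200),(60,525),(50,215),(57,505)]),78))
print("panel",plane(d,c([(165,57),(165,645)]),100))
print("mark",plane(d,c([(373,130),(373,184)]),148))
E
```

```text
front edge [[656.8 168.9 104. ]
 [657.3 -34.7 104. ]]
ring [[702.9 120.2 105. ]] [[703.2  13.9 105. ]] btn [[701.2  16.5 126. ]]
handle [[604.2 124.3  78. ]
 [605.9   9.4  78. ]
 [604.7 119.4  78. ]
 [604.9  17.   78. ]]
panel [[644.2 164.9 100. ]
 [645.1 -30.4 100. ]]
mark [[701.4 136.5 148. ]
 [702.2 122.5 148. ]]
```

```bash
python3 - <<'E'
from h import *
robot.move_ptp([702.5,119.5,200],down(pi/2))
robot.move_gripper(0.4)
print(robot.move_linear([702.5,119.5,125],speed=100,f_stop=15))
print(robot.current_t(),robot.current_tcp_pos(),robot.current_contact_force())
robot.move_gripper(0.0)
print(robot.current_gripper_width()*93,robot.current_contact_force(),robot.current_tcp_pos())
for a in (0.5,1.0,1.57):
    robot.move_linear([702.5,119.5,125],down(pi/2+a),speed=60)
    print(robot.current_eef_rot(),robot.current_contact_force(),robot.current_ft_torque())
print(robot.current_t())
E
```

```text
False
5.4833 [703.05207235 119.49515307 125.77187405] [0.00689564 0.20323264 0.45386903]
13.822600264437337 [-5.5747759   1.04426885  4.00818871] [701.31072603 119.78804049 125.52442278]
[-3.13837493e+00 -1.56246389e-03  2.07119857e+00] [-7.66403507 -0.04237331  5.75124692] [-0.10708218  1.34415554  0.06791796]
[-3.13829641 -0.00343495  2.5711748 ] [-8.37102583 -1.12010908  5.41081326] [-0.30315544  1.5557143   0.0659846 ]
[-3.13969412 -0.00521295  3.14075327] [-9.94767867 -3.02696536  8.00814281] [-0.54932018  1.69928926 -0.03022422]
8.0083
```

```bash
python3 - <<'E'
from h import *
for a in (1.62,1.66):
    robot.move_linear([702,119.5,125],down(pi/2+a),speed=60)
    print(robot.current_eef_rot(),robot.current_ft_torque())
robot.move_gripper(0.4)
print(robot.current_tcp_pos())
robot.move_linear([702,119.5,220],speed=150)
robot.move_ptp([620,20,290],down(pi/2))
d=cam("wrist"); cv2.imwrite("pics/d1.png",d["img"]); print(robot.current_t())
E
```

```text
[-3.14030657 -0.00408766 -3.09353599] [-0.50190067  1.38552416 -0.56795883]
[-3.14055945 -0.00374998 -3.05377374] [-0.46076889  1.30714657 -0.75230263]
[702.06427118 119.58158934 124.92642054]
11.2833
```

View pics/d1.png

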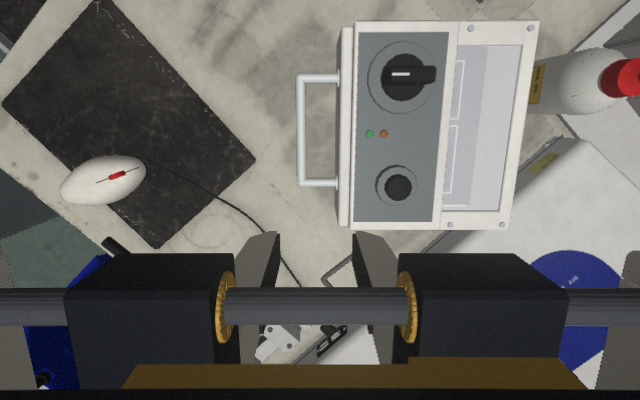

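```bash
python3 - <<'E'
from h import *
robot.move_ptp([605,67,150],down(pi/2))
robot.move_gripper(0.3)
print(robot.move_linear([605,67,64],speed=100,f_stop=12),robot.current_tcp_pos())
robot.move_gripper(0.0)
print(robot.current_gripper_width()*93,robot.current_tcp_pos(),robot.current_contact_force())
print(robot.move_linear([446,67,64],speed=80,f_stop=20),robot.current_tcp_pos(),robot.current_contact_force())
robot.move_gripper(0.3)
print(robot.current_tcp_pos(),robot.current_contact_force(),robot.current_t())
robot.move_linear([450,67,200],speed=200)
robot.move_ptp([540,20,280],down(pi/2))
robot.move_gripper(0.55)
d=cam("wrist"); cv2.imwrite("pics/e1.png",d["img"]); print(robot.current_t(),robot.current_tcp_pos())
t=cam("top"); cv2.imwrite("pics/e2.png",t["img"])
E
```

```text
False [605.57293638  66.99239794  64.65635502]
9.111800355328478 [603.29820938  67.03186822  64.39471454] [-5.39924819 -1.29672405  4.70532321]
False [448.31062178  66.76779362  64.39744654] [ 6.892735   -0.74886562  1.15747232]
[445.58618381  67.08417649  63.80020206] [-0.18985725  0.13457198 -0.71969788] 16.5
18.575 [539.96351395  20.03596276 280.06970523]
```

View pics/e1.png

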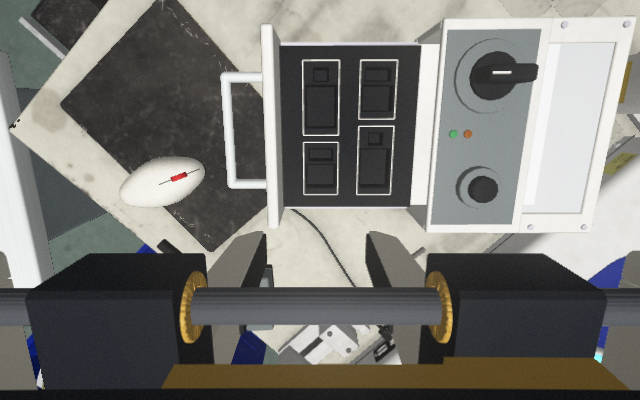

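View pics/e2.png

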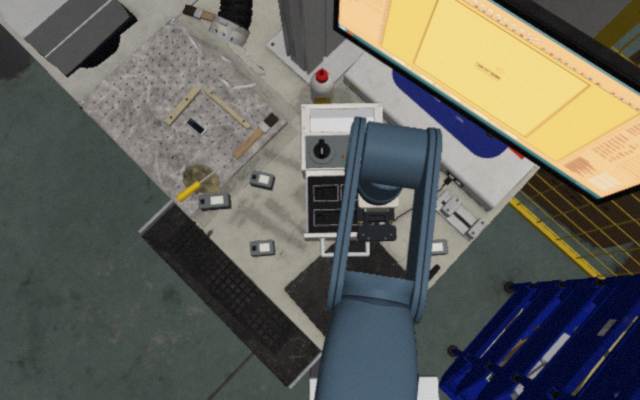

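```bash
python3 - <<'E'
from h import *
d=cam("wrist"); crop(d,270,30,450,220,4,"e3.png"); print(robot.current_tcp_pos())
E
```

```text
[540.01868087  19.98670662 280.02692398]
```

View pics/e3.png

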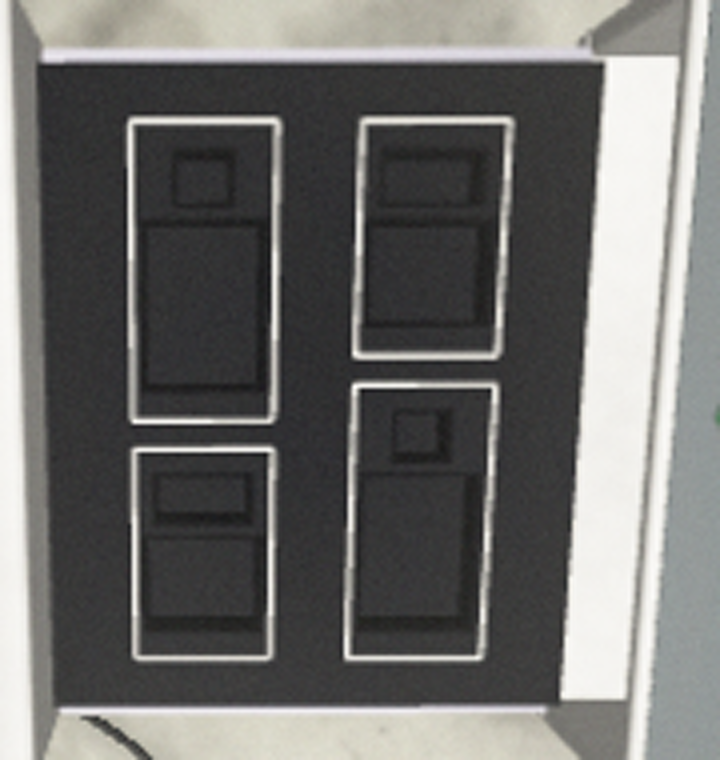

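```bash
cat >> h.py <<'E'
def sockets(d):
    g=cv2.cvtColor(d["img"],cv2.COLOR_BGR2GRAY); k=4
    G=cv2.resize(g,None,fx=k,fy=k,interpolation=cv2.INTER_CUBIC)
    cs,h=cv2.findContours((G>125).astype(np.uint8),cv2.RETR_CCOMP,cv2.CHAIN_APPROX_NONE)
    out=[]
    for c,hh in zip(cs,h[0]):
        if hh[3]<0: continue
        P=plane(d,(c[:,0]+.5)/k-.5,46)[:,:2]
        r=cv2.minAreaRect(P.astype(np.float32)); w=sorted(r[1])
        if 30<w[0]<45 and 45<w[1]<90:
            a=r[2] if r[1][0]<r[1][1] else r[2]-90
            a=(a+45)%90-45
            out.append((np.round(r[0],2),np.round(w,1),round(a,2)))
    return out
E
python3 - <<'E'
from h import *
for s in sockets(cam("wrist")): print(s)
E
```

```text
(array([545.93,  23.48]), array([38.6, 60.5]), 0.06)
(array([608.91,  32.46]), array([38.8, 78.5]), 0.07)
(array([608.71, 111.54]), array([38.8, 60.5]), 0.1)
(array([545.64, 102.3 ]), array([38.9, 78.7]), 0.19)
(array([721.7 ,   6.39]), array([31.5, 51.1]), -24.6)
(array([710.46, 128.03]), array([38.8, 78.9]), -9.04)
```

```bash
cat >> h.py <<'E'
def viewpose(p,yaw,z=288):
    return [p[0]-47*np.cos(yaw+pi/2),p[1]-47*np.sin(yaw+pi/2),z],down(yaw+pi/2)
E
python3 - <<'E'
from h import *
robot.move_ptp(*viewpose([643,272],-0.2))
d=cam("wrist"); cv2.imwrite("pics/f1.png",d["img"]); u=proj(d,[643,272,54])[0].astype(int);print(u,robot.current_tcp_pos(),robot.current_eef_rot(),robot.current_t())
crop(d,u[0]-70,u[1]-55,u[0]+70,u[1]+55,5,"f2.png")
E
```

```text
[315 129] [633.57337845 224.47251962 288.08398587] [-3.14158100e+00  8.16268729e-04  1.36998537e+00] 19.6833
```

View pics/f1.png

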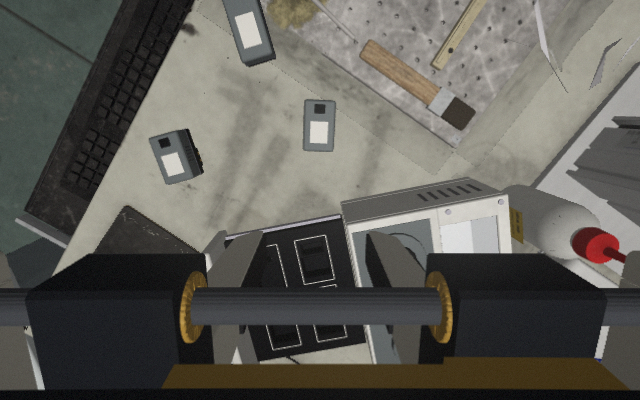

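View pics/f2.png

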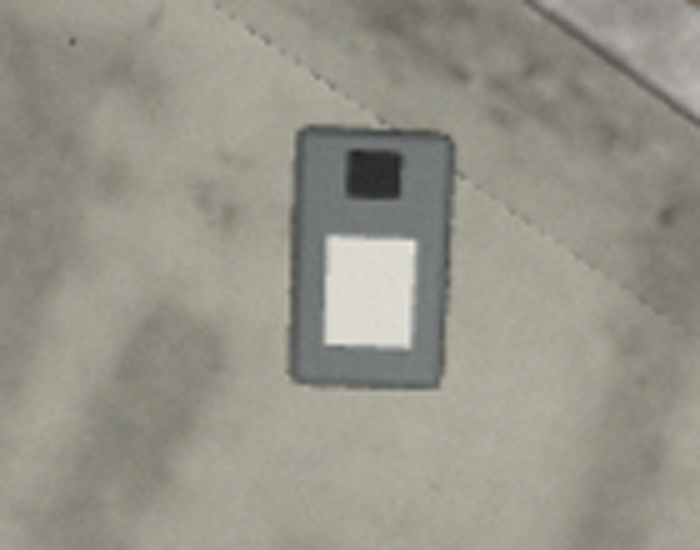

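```bash
cat >> h.py <<'E'
def relay(d,p,show=None):
    "block top near p: centre, size, yaw"
    k=4; u=proj(d,[p[0],p[1],54])[0].astype(int); h=80
    x0=max(0,u[0]-h); y0=max(0,u[1]-h); I=d["img"][y0:u[1]+h,x0:u[0]+h]
    I=cv2.GaussianBlur(cv2.resize(I,None,fx=k,fy=k,interpolation=cv2.INTER_CUBIC),(0,0),2).astype(int)
    m=((I[...,0]-I[...,2]>4)).astype(np.uint8)
    m=cv2.morphologyEx(m,cv2.MORPH_OPEN,np.ones((9,9)))
    cs,_=cv2.findContours(m,cv2.RETR_EXTERNAL,cv2.CHAIN_APPROX_NONE)
    out=[]
    for c in cs:
        P=plane(d,(c[:,0]+.5)/k-.5+[x0,y0],54)[:,:2]
        r=cv2.minAreaRect(P.astype(np.float32)); w=sorted(r[1])
        if w[0]<25 or w[1]>100: continue
        a=r[2] if r[1][0]<r[1][1] else r[2]-90
        a=(a+90)%180-90
        if a>90:a-=180
        out.append((np.linalg.norm(np.array(r[0])-p[:2]),np.array(r[0]),np.round(w,1),np.radians(a)))
    if show:
        J=I.astype(np.uint8).copy(); cv2.drawContours(J,cs,-1,(0,0,255),1); cv2.imwrite("pics/"+show,J)
    return min(out,key=lambda o:o[0])[1:] if out else None
E
python3 - <<'E'
from h import *
d=cam("wrist")
print(relay(d,[643,272],"f3.png"),robot.current_tcp_pos(),robot.current_eef_rot())
E
```

```text
None [633.63932969 224.24013833 288.31413485] [3.14134777e+00 4.86210448e-04 1.36931095e+00]
```

View pics/f3.png

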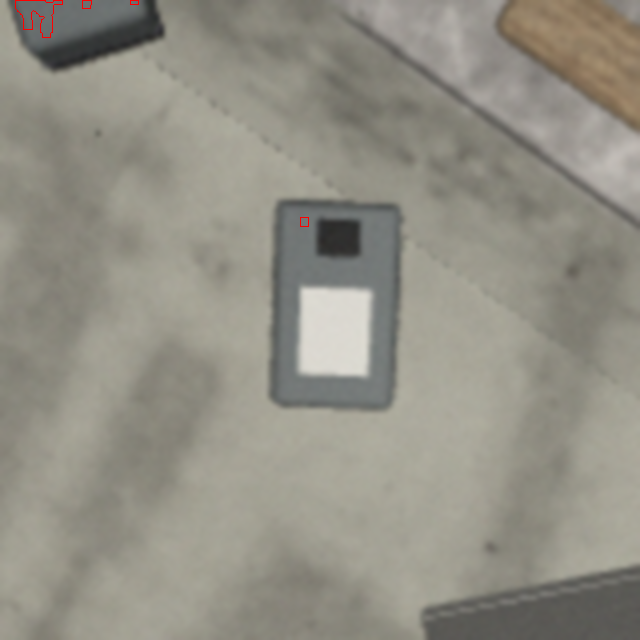

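```bash
sed -i 's/I\[...,0\]-I\[...,2\]>4)/I[...,0]-I[...,2]>-5)/' h.py; python3 - <<'E'
from h import *
d=cam("wrist"); I=d["img"].astype(int)
u=proj(d,[643,272,54])[0].astype(int); r=I[u[1]-25,u[0]-40:u[0]+40:2]; print(r[:,0]-r[:,2]); print(r.sum(1)//3)
print(relay(d,[643,272],"f4.png"))
E
```

```text
[-14 -18 -16 -19 -13 -14 -16 -16 -14 -14 -14 -15 -16 -14  -7   0   2   3
   5   3   0   0   0   0  -2   2   3   4   4   4 -13 -13 -14 -14 -15 -15
 -13 -14 -14 -12]
[153 153 156 159 156 156 152 147 148 152 154 154 158 159 112 104 112 114
 117 116  50  47  49  46  47 108 118 118 118 109 138 147 151 149 147 139
 139 144 143 146]
(array([647.40661621, 275.77380371]), array([35.3, 57.1]), np.float64(-0.23822601793614953))
```

View pics/f4.png

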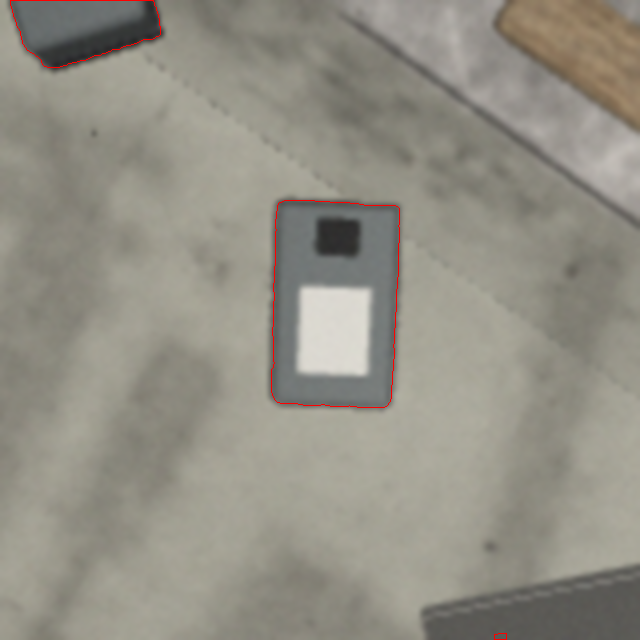

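```bash
cat >> h.py <<'E'
def tip(): return np.array(robot.current_tcp_pos())
def grasp(P,yaw,z=36):
    o=down(yaw+pi/2)
    robot.move_ptp([P[0],P[1],110],o)
    robot.move_gripper(0.65)
    s=robot.move_linear([P[0],P[1],z],speed=90,f_stop=10)
    T0=tip()
    robot.move_gripper(0.0); T=tip()
    w=robot.current_gripper_width()*93; a=robot.current_eef_rot()[2]
    t=np.array([np.cos(a),np.sin(a)])
    off=(np.array(P)-T[:2])@t
    print("grasp",s,T0.round(1),T.round(1),"w",round(w,1),"yaw",round(a-pi/2,4),"off",round(off,2),"lat",round((np.array(P)-T[:2])@[-t[1],t[0]],2),np.round(robot.current_contact_force(),1),round(robot.current_t(),1))
    return off,T[2]
def goto(xyz,yaw=pi/2,speed=None,n=2):
    "settle at xyz, correcting steady error"
    c=np.array(xyz,float)
    for i in range(n):
        robot.move_linear(list(c),down(yaw),speed=speed or 150)
        e=np.array(xyz)-tip(); c=c+e
    return tip()
E
python3 - <<'E'
from h import *
d=cam("wrist"); P,w,a=relay(d,[647,275]); print(P,w,a)
off,gz=grasp(P,a)
np.save("hold.npy",[off,gz])
robot.move_linear([P[0],P[1],155],speed=150)
robot.move_ptp([608.5,111.5-off,155],down(pi/2))
print(tip(),robot.current_gripper_width()*93,robot.current_t())
d=cam("wrist"); cv2.imwrite("pics/g1.png",d["img"]); cv2.imwrite("pics/g2.png",cam("side")["img"])
E
```

```text
[647.4855957  275.70767212] [35.2 57. ] -0.24044935797220218
grasp False [648.  275.9  36.7] [647.6 275.8  36.4] w 35.9 yaw -0.2405 off -0.09 lat 0.15 [ 0.  -0.3  1.8] 22.5
[608.57189633 112.05225691 154.51729377] 35.770118563054886 24.1667
```

View pics/g1.png

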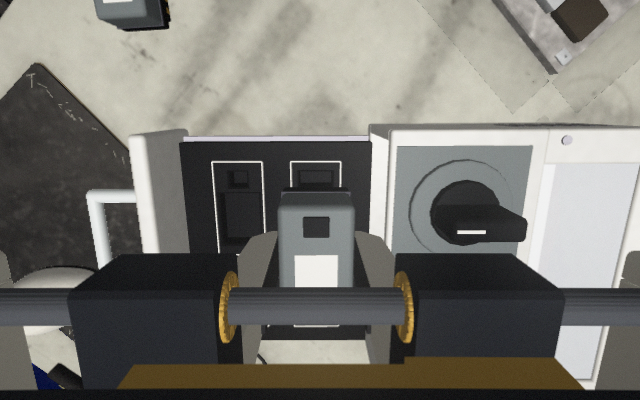

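View pics/g2.png

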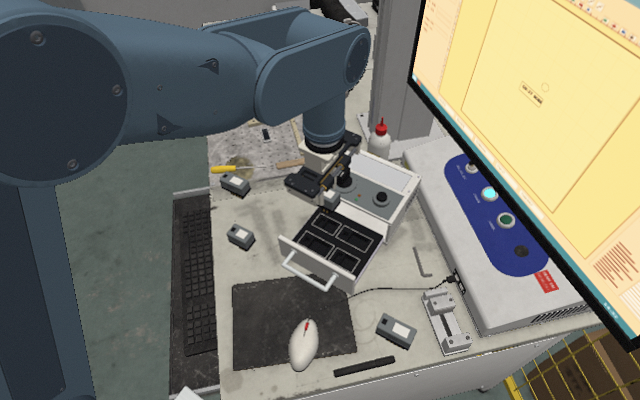

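```bash
cat >> h.py <<'E'
def insert(Sx,Sy,off,gz):
    """off: relay centre ahead of TCP along +y; home TCP z=gz+32"""
    home=gz+32; tx,ty=Sx,Sy-off
    goto([tx,ty,home+22],speed=120)
    print("above",tip().round(2),np.round(robot.current_contact_force(),1))
    for i,(dx,dy) in enumerate([(0,0),(0,1),(0,-1),(1,0),(-1,0),(1,1),(-1,1),(1,-1),(-1,-1)]):
        if i: goto([tx+dx,ty+dy,home+17.5],n=1,speed=40)
        s=robot.move_linear([tx+dx,ty+dy,home-1.0],speed=35,f_stop=8)
        T=tip(); print(i,(dx,dy),s,T.round(2),np.round(robot.current_contact_force(),1),round(robot.current_t(),1))
        if T[2]<home+9: return T,home
    return None,home
E
python3 - <<'E'
from h import *
off,gz=np.load("hold.npy")
print(insert(608.5,111.5,off,gz))
E
```

```text
above [608.55 111.13  90.88] [-0.3  0.2 -0.3]
0 (0, 0) True [608.2  111.53  68.22] [0.7 0.  3.7] 25.8
(array([608.20252616, 111.53004444,  68.22469587]), np.float64(68.3693167818493))
```

```bash
cat >> h.py <<'E'
def release_push():
    T=tip()
    robot.move_gripper(0.49)
    robot.move_linear([T[0],T[1],112],speed=120)
    robot.move_gripper(0.0)
    s=robot.move_linear([T[0],T[1],82],speed=60,f_stop=12)
    print("push",s,tip().round(2),np.round(robot.current_contact_force(),1))
    robot.move_linear([T[0],T[1],160],speed=200)
    robot.move_gripper(0.65)
E
python3 - <<'E'
from h import *
release_push()
robot.move_ptp(*viewpose([590,375],-0.05))
d=cam("wrist"); cv2.imwrite("pics/h1.png",d["img"]); print(relay(d,[585,385],"h2.png"),robot.current_t())
E
```

```text
push True [608.82 111.52  86.27] [0.5 0.1 5.1]
(array([592.71124268, 397.22961426]), array([35.5, 75.2]), np.float64(0.07991372450135989)) 30.6917
```

View pics/h1.png

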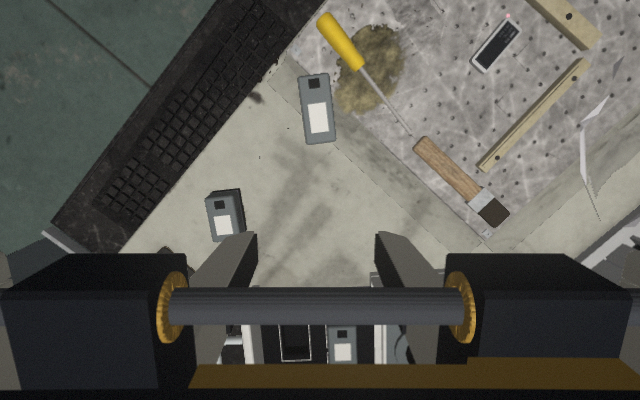

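View pics/h2.png

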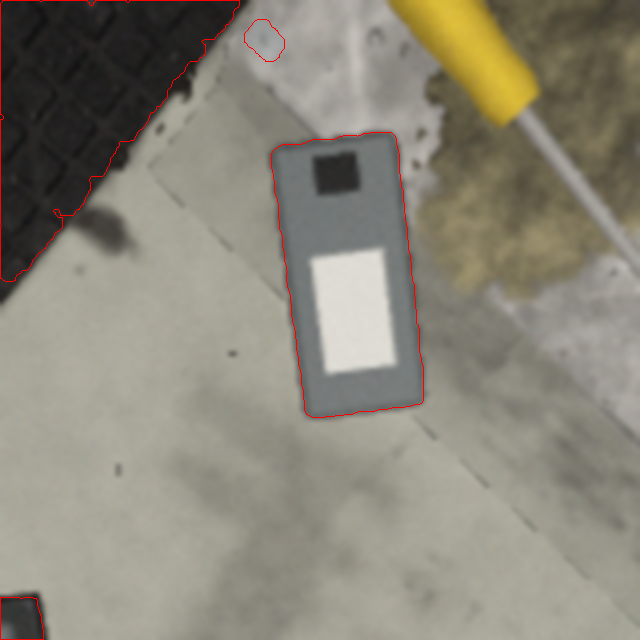

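```bash
python3 - <<'E'
from h import *
d=cam("wrist"); P,w,a=relay(d,[592,397]); print(P,w,a)
robot.move_gripper(0.55)
import h
src=robot.move_gripper
off,gz=grasp(P,a)
np.save("hold.npy",[off,gz])
robot.move_linear([P[0],P[1],155],speed=150)
robot.move_ptp([545.5,102.2-off,155],down(pi/2))
print(tip(),robot.current_gripper_width()*93,robot.current_t())
T,home=insert(545.5,102.2,off,gz)
if T is not None and T[2]<home+2: release_push()
print(robot.current_t())
E
```

```text
[592.67962646 397.11743164] [35.7 75.2] 0.07304758754605283
grasp False [593.2 397.4  36.7] [592.8 397.2  36.4] w 36.1 yaw 0.0731 off -0.1 lat 0.12 [-0.7  1.2  1.3] 33.9
[546.04782181 103.11394523 155.0788242 ] 35.76542060556575 35.95
above [545.51 101.81  90.87] [-0.9  0.3 -1.9]
0 (0, 0) True [545.89 102.23  68.11] [-0.3  0.4  4.1] 37.5
push True [546.63 102.23  86.3 ] [ 0.8 -0.9  4.9]
41.35
```

Second one home. Next the short C, then the long D.

```bash
python3 - <<'E'
from h import *
robot.move_ptp(*viewpose([470,271],0.08))
d=cam("wrist"); r=relay(d,[470,271],"i1.png"); print(r)
P,w,a=r
if w[0]>34 and w[0]<37.5 and 55<w[1]<59.5 and np.hypot(*(P-[470,271]))<25:
    off,gz=grasp(P,a); np.save("hold.npy",[off,gz])
    robot.move_linear([P[0],P[1],155],speed=150)
    robot.move_ptp([545.5,23.5-off,155],down(pi/2))
    print(robot.current_gripper_width()*93)
    T,home=insert(545.5,23.5,off,gz)
    if T is not None and T[2]<home+2: release_push()
print(robot.current_t())
E
```

```text
(array([471.0038147 , 273.53762817]), array([35.1, 56.9]), np.float64(0.06460914525029819))
grasp False [471.5 273.7  36.5] [471.1 273.6  36.3] w 35.7 yaw 0.0647 off -0.06 lat 0.14 [-1.3 -0.5  2. ] 44.7
35.83447388888673
above [545.62  22.92  90.61] [ 0.3  0.3 -0.5]
0 (0, 0) True [545.75  23.12  79.48] [ 1.8 -0.8 -0.8] 48.0
1 (0, 1) True [546.04  24.39  67.93] [0.7 0.  3.3] 48.8
push True [546.76  24.36  86.27] [1.2 0.1 5.8]
52.6167
```

View pics/i1.png

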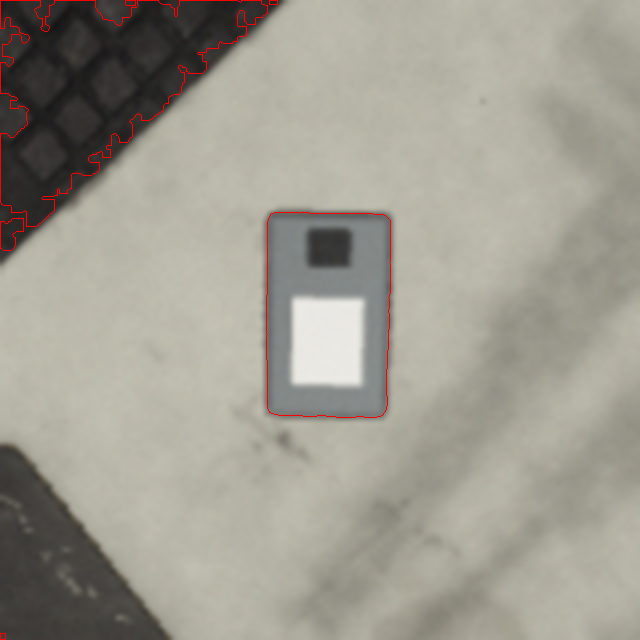

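```bash
python3 - <<'E'
from h import *
robot.move_ptp(*viewpose([463,-149],0.08))
d=cam("wrist"); r=relay(d,[463,-149],"j1.png"); print(r)
cv2.imwrite("pics/j2.png",d["img"])
print(robot.current_t())
E
```

```text
(array([ 464.8505249 , -151.40783691]), array([35. , 74.7]), np.float64(0.058286172482880386))
53.7083
```

View pics/j2.png

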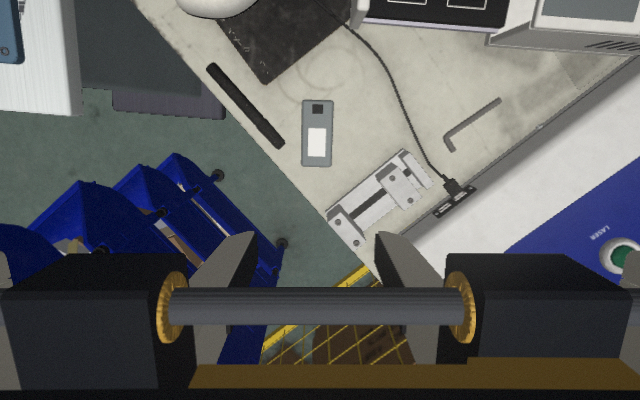

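View pics/j1.png

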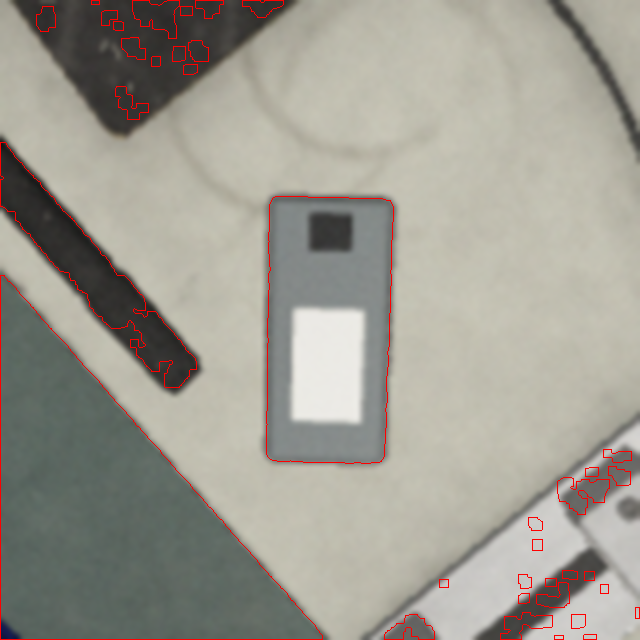

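```bash
python3 - <<'E'
from h import *
d=cam("wrist"); P,w,a=relay(d,[465,-151]); print(P,w,a)
robot.move_gripper(0.5)
G=P+12*np.array([-np.sin(a),np.cos(a)])
o=down(a+pi/2)
robot.move_ptp([G[0],G[1],110],o)
s=robot.move_linear([G[0],G[1],36],speed=70,f_stop=10); print(s,tip())
robot.move_gripper(0.0); T=tip(); gz=T[2]; y=robot.current_eef_rot()[2]
off=(P-T[:2])@[np.cos(y),np.sin(y)]
print(off,T,robot.current_gripper_width()*93,y-pi/2)
robot.move_linear([G[0],G[1],155],speed=150)
robot.move_ptp([608.5,33-off,155],down(pi/2))
T,home=insert(608.5,33.0,off,gz)
if T is not None and T[2]<home+2:
    robot.move_gripper(0.49)
    robot.move_linear([T[0],T[1],112],speed=120); robot.move_gripper(0.0)
    robot.move_linear([T[0],33,112],speed=120)
    print("push",robot.move_linear([T[0],33,82],speed=60,f_stop=12),tip())
    robot.move_linear([T[0],33,160],speed=200)
    robot.move_ptp([540,20,280],down(pi/2)); cv2.imwrite("pics/k1.png",cam("wrist")["img"])
print(robot.current_t())
E
```

```text
[ 464.81018066 -151.31219482] [35.1 74.9] 0.05414636763094707
False [ 464.54007749 -139.53498414   36.41338997]
-11.899908886617075 [ 464.39246517 -139.41745456   36.35890414] 35.575835361546005 0.05417145880982477
above [608.56  45.61  90.57] [ 0.8  0.1 -1.4]
0 (0, 0) True [608.85  44.87  68.15] [-0.8  1.3  3.4] 60.0
push True [609.48611698  33.20909819  86.3061111 ]
63.6917
```

View pics/k1.png

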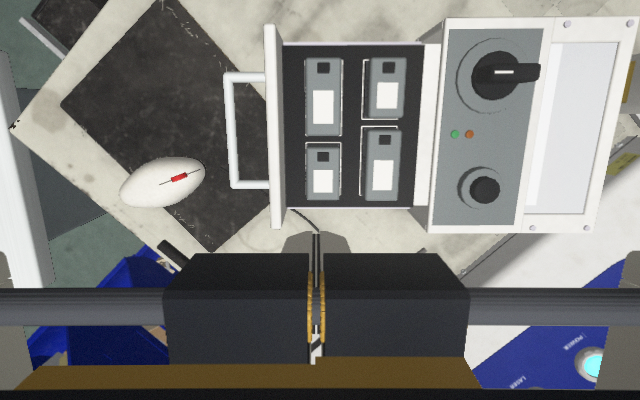

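```bash
python3 - <<'E'
from h import *
robot.move_ptp([449,67,150],down(pi/2))
robot.move_gripper(0.3)
print(robot.move_linear([449,67,64],speed=100,f_stop=12),tip())
robot.move_gripper(0.0)
print(robot.current_gripper_width()*93,tip())
T=tip()
print(robot.move_linear([T[0]+140,67,64],speed=80,f_stop=15),tip(),robot.current_contact_force())
print(robot.move_linear([611,67,64],speed=40,f_stop=20),tip(),robot.current_contact_force())
robot.move_gripper(0.3); print(tip())
robot.move_linear([605,67,160],speed=200)
robot.move_ptp([620,20,290],down(pi/2)); cv2.imwrite("pics/l1.png",cam("wrist")["img"])
print(robot.current_t())
E
```

```text
False [449.50750312  66.96260854  64.46316778]
8.857817240145062 [449.6970275   66.9614585   64.47921226]
False [589.75795421  67.1970753   64.50342628] [-0.36319714  1.34349101  5.08854989]
True [603.21004411  67.23772808  64.40924429] [-1.12332572  0.44633722  5.46297378]
[603.32185197  67.2702609   63.98857411]
70.725
```

View pics/l1.png

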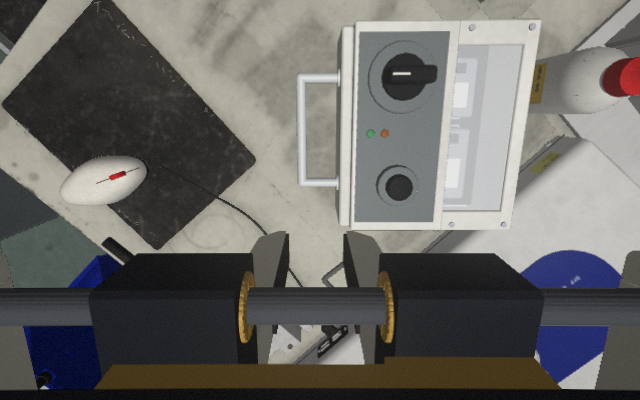

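```bash
python3 - <<'E'
from h import *
c=[701.5,119.5]
robot.move_ptp([*c,200],down(pi))
robot.move_gripper(0.4)
print(robot.move_linear([*c,125],speed=100,f_stop=15),tip())
robot.move_gripper(0.0)
print(robot.current_gripper_width()*93,tip(),robot.current_contact_force())
for a in (0.5,1.0,1.5,1.57,1.62,1.66):
    robot.move_linear([*c,125],down(pi-a),speed=60)
    print(a,robot.current_eef_rot()[2],np.round(robot.current_contact_force(),1),np.round(robot.current_ft_torque(),2))
robot.move_gripper(0.4)
robot.move_linear([*c,220],speed=150)
robot.move_gripper(0)
robot.move_ptp([620,20,290],down(pi/2)); cv2.imwrite("pics/m1.png",cam("wrist")["img"])
print(robot.current_t())
E
```

```text
False [702.06613233 119.54365163 125.79049602]
13.682008911084411 [701.75133477 118.45538068 125.5521838 ] [-1.28941497 -4.00865408  2.24975818]
0.5 2.640554607180867 [-1.6 -5.5  3.9] [-0.99  0.18  0.01]
1.0 2.1404830428696213 [-1.8 -6.   3. ] [-1.11  0.29  0.01]
1.5 1.6405158995309548 [-2.3 -6.   4.4] [-1.24  0.45  0.01]
1.57 1.5704802135859637 [-3.1 -6.4  4.2] [-1.2   0.48  0.07]
1.62 1.521511674081803 [-2.1 -6.1  4.6] [-1.15  0.48  0.56]
1.66 1.4818482575919354 [-2.2 -5.3  3.8] [-1.03  0.51  0.59]
79.3583
```

View pics/m1.png

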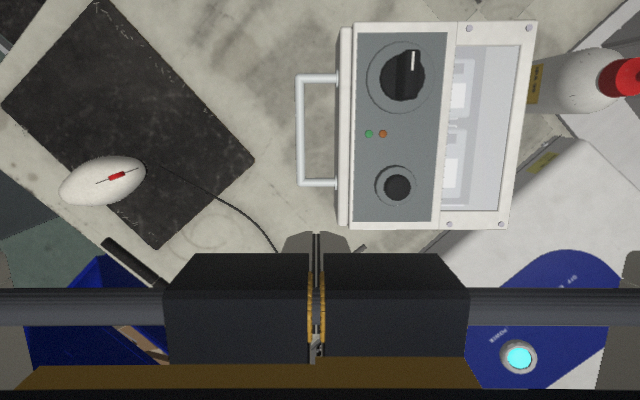

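```bash
python3 - <<'E'
from h import *
robot.move_ptp([701.3,15,150],down(pi/2))
goto([701.3,15,135]); print(tip())
print(robot.move_linear([701.3,15,114],speed=25,f_stop=14),tip(),robot.current_contact_force())
robot.sleep(0.3); print(tip(),robot.current_contact_force())
robot.move_linear([701.3,15,200],speed=120)
robot.move_ptp([560,20,290],down(pi/2)); cv2.imwrite("pics/n1.png",cam("wrist")["img"]); cv2.imwrite("pics/n2.png",cam("side")["img"])
print(robot.current_t())
E
```

```text
[701.75140763  14.72792047 134.56112742]
True [701.63846405  14.84001268 120.45396905] [-1.43974609 -0.14062753  4.33356192]
[701.65045905  14.81892658 120.31813052] [-1.24083098  0.48225556  5.69270163]
83.0583
```

View pics/n1.png

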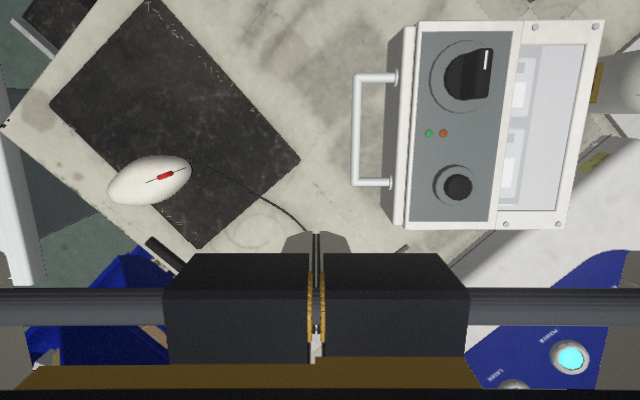

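View pics/n2.png

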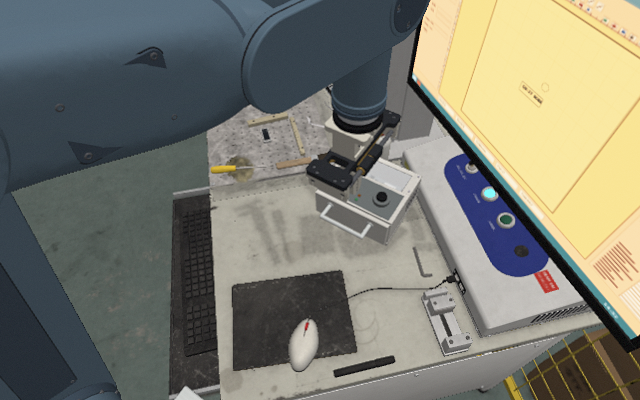

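```bash
python3 - <<'E'
from h import *
robot.move_ptp([701.3,15,150],down(pi/2))
goto([701.3,15,132])
robot.move_linear([701.3,15,123],speed=25)
for z in (121,119,118,117,116):
    robot.move_linear([701.3,15,z],speed=20); f=robot.current_contact_force()[2]; print(z,tip().round(2),round(f,1))
    if f>15: break
robot.sleep(0.2)
robot.move_linear([701.3,15,200],speed=80)
robot.move_ptp([480,200,300],down(pi/2)); cv2.imwrite("pics/o1.png",cam("top")["img"])
print(robot.current_t(),robot.current_contact_force())
E
```

```text
121 [701.85  14.9  121.39] 3.4
119 [701.89  14.92 120.29] 7.2
118 [701.89  14.93 120.19] 11.8
117 [701.95  14.9  120.14] 16.0
88.4583 [ 0.32556597  0.91833218 -0.13440177]
```

View pics/o1.png

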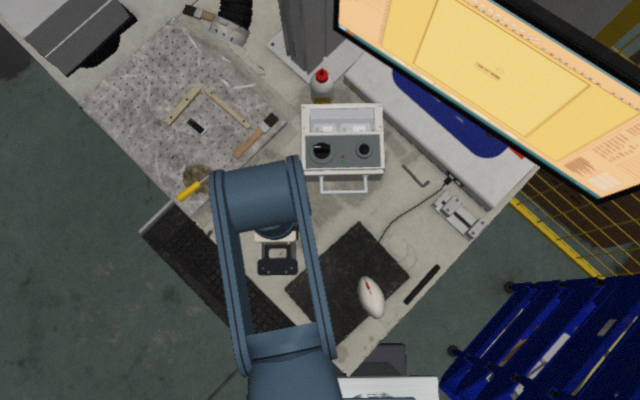

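The button bottomed out at 120.1 mm, with the force climbing to 16 N, and it has been released. In the top view the tester is shut, the knob lies across it at (322,150), no relays remain on the bench, and the screwdriver and hex key have not moved.

```bash
python3 - <<'E'
from h import *
robot.hand_in(); print(robot.current_t())
E
```

```text
the job is handed in; nothing more can be done
the job is handed in; nothing more can be done
```

The job is done and handed in at about 88 s; `hand_in` gives no verdict. I opened the latch, pulled the drawer out and plugged in all four relays. Then I shut the drawer, turned the latch back and pressed the start button.

- **Relays:** A check push on each block's top met it at 86.3 mm, against 86 mm for a relay that is home. One short relay first caught on the socket edge and went in after a 1 mm shift. One long relay was knocked aside during the run, so I measured it again before gripping it.
- **Drawer:** It met its stop with the handle at x = 603.2 mm, against 603.3 mm before it was opened.
- **Latch:** It turned back clockwise until the torque rose at its stop, and the picture shows the bar across the tester.
- **Start button:** I pressed it twice. The first press stopped on the force limit with a low reading of about 5 N. I repeated it, and it bottomed out 6 mm in at 16 N.
- **Bystanders:** In the last pictures the screwdriver and hex key lie where they were. The robot ended clear of everything.
- **Disagreement:** At the handle and latch the wrist camera read up to about 2 mm off from where the jaws closed. I used values in between for the sockets' x, and no check failed because of it.

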